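# Calibrate the reflectance meter: hold the tile flush on its sloped port

## Task

Calibrate the reflectance meter: first turn its lamp lever until it points at the long mark on its dial. Then lift the square calibration tile out of its case by the grip on its back and hold its flat white face flush and centred against the round port of the tilted measuring head, pressing gently until the sprung port ring gives a little, so that no light leaks in. Finish like that, with the tile still gripped and pressed to the port; leave the light trap, the small jar and the gas burner where they stand, and the lever on its mark.

Things in the scene. Friction and masses are not known exactly. Their poses are not given: they have to be found in the camera images.
- meter: Bench reflectance meter, heavy, fixed. White base 220 (x) x 360 (y) x 60 mm high; origin: centre of its underside; x to its back, y to its left seen from the robot, z up; its front (-x) looks at the robot. At x +30, y +90 mm a yoke with the measuring head; at y = -110 mm the dial of the lamp lever, behind it from x = +25 mm on a grey lamp house, top at 105 mm.
- lamp_lever (a joint): Lamp dimmer lever turning over a round dial about a vertical axis; rad, 0 to 1.571, growing clockwise from above. In the meter's frame its arm points along (-cos a, sin a) in x, y with a = value - 0.785: straight front at 0.785. Marks every 15 degrees; the one long mark is at 1.047 (15 degrees to the +y side of front). It stays where it is left (friction, about 1.3 N at the knob).
- lever_pivot (a point): On the lever's vertical axis, 62 mm above the table; in the meter's frame at x -30, y -110 mm; axes as the meter's.
- lever_knob (a point): Centre of the top of the upright round black knob at the lever's end: 16 mm diameter, its grip 34 mm tall, top 108 mm above the table, 46 mm from the pivot's axis.
- head: Measuring head, a white sphere of 108 mm diameter with a flat, sprung port ring, in a yoke (uprights 12 mm thick, 74 mm to either side in y, tops at 166 mm). Origin: sphere centre, 145 mm above the table. Clamped at a slope that varies: the port face is tilted 21 to 38 degrees from level, towards the meter's front; pressing does not change the slope. Its y axis is the meter's y.
- port (a point): Centre of the flat outer face of the port ring, 64 mm from the head's origin along the head's z. Ring 100 mm across, opening 31 mm across, sprung: pressed, it gives along z at about 3 N per mm, 8 mm at most. z is the face's outward normal (up and to the front), y is level, x runs in the face, down at the front (-x) and up at the back.
- case: Grey open calibration case, fixed, 204 (x) x 106 (y) x 14 mm high, walls 4 mm, floor about 4 mm; two compartments side by side along its x, one with the tile, the other with the light trap (either may be in either). Origin: centre of its underside.
- tile: Calibration tile, 0.11 to 0.22 kg: white square in a black holder, 72 x 72 x 12 mm together, lying face down; on its back an upright grip rib 44 mm long (tile x), 16 mm thick (tile y), 12 to 54 mm above the face. Origin: centre of the white face (underside); z from the face up through the rib. Grip across tile y; pressed unevenly, it can turn a little about that line.
- tile_grip (a point): In the middle of the tile's grip rib, 37 mm above the face, axes as the tile's.
- trap: Black light trap, a round cone 62 mm across and 54 mm high, in the other compartment of the case. Leave it. Origin: centre of its underside.
- jar: Small white jar with black cap, 52 mm across, 66 mm high, standing on the table. Leave it. Origin: centre of its underside.
- burner: Gas canister with brass burner, 106 mm across, 148 mm high, standing on a 6 mm mat. Leave it. Origin: centre of its underside.
There are look-alikes about, which are no part of the job. Leave any pink or yellow look-alike of the tile alone.

How it is judged (in metres and radians):
On the way, in this order (a step that is already met when the one before it is completed fails the run):
1. the lamp lever rests at the long mark (within 0.08 rad) (value of joint lamp_lever between 0.967 and 1.127 rad and velocity of joint lamp_lever between -0.05 and 0.05 rad/s), for 0.3 s.
2. the tile is lifted clear of its case in the gripper (height (world z) of tile above 0.05 m and contact force between the fingers and tile above 1 N), for 0.2 s.
At the end, for the whole second after the job is handed in: Still gripped (finger force over 8 N), the tile lies flush on the port face (tilt error under 0.04 rad, gap under 3 mm), centred within 12 mm along the port's x and y, pressed with 3 to 30 N and still; the lamp lever is within 0.08 rad of the long mark (1.047) (value of joint lamp_lever between 0.967 and 1.127 rad and angle between the z axis of tile and the z axis of port, either way round below 0.04 rad and z of tile in the frame of port between -0.003 and 0.003 m and x of tile in the frame of port between -0.012 and 0.012 m and y of tile in the frame of port between -0.012 and 0.012 m and contact force between tile and head between 3 and 30 N and contact force between the fingers and tile above 8 N and linear speed of tile below 0.01 m/s); the arm keeps its last pose, push and grip.
It fails at once if the tile is rammed against the head (over 50 N) (contact force between tile and head above 50 N).
It fails at once if the light trap is shifted by over 25 mm or tipped (distance of trap from where it was at the start of the episode above 0.025 m or angle between trap's own z axis and vertical above 0.5 rad).
It fails at once if the small jar is shifted by over 25 mm or tipped (distance of jar from where it was at the start of the episode above 0.025 m or angle between jar's own z axis and vertical above 0.5 rad).
It fails at once if the gas burner is shifted by over 25 mm or tipped (distance of burner from where it was at the start of the episode above 0.025 m or angle between burner's own z axis and vertical above 0.5 rad).
It also fails if it takes over 64 s, if anything falls off the work surface, if the arm or the gripper's body presses on something with over 40 N, if the wrist force passes 120 N, or if a joint passes its speed limit or range.

## Robot

A 7-joint arm with a two-finger parallel gripper is mounted at the origin on the work surface. World frame = base frame: x ahead of the robot, y to its left, z up, the work surface at z = 0. Lengths are in mm, angles in rad, forces in N, time in s.
With the tool pointing down it reaches from about 425 to 875 mm from the base axis. Payload 8.4 kg.
Tool frame: the origin (TCP) lies between the finger pads; the fingertips stand robot.finger_overhang ahead of it and the grasp point (between the pads) lies 11 mm behind it (robot.finger_overhang is the distance from the TCP to the fingertips, in mm); z points along the fingers, y is the line along which they close (so a half turn about z gives the same grasp; the last joint's range is limited). The gripper opens to 87 mm and grips with 3 to 60 N. Pads are 19 mm wide; open, the fingers measure 117 mm over their backs; the gripper's body (75 mm by 190 mm) begins 51 mm behind the grasp point.
Start: joints at [1.238, 0.333, 0.04, 1.465, -0.013, 1.343, -0.059], TCP at [150.568, -632.292, 230.546] pointing down, gripper open.
Joint ranges: [-2.58, 2.58], [-0.38, 2.09], [-1.3, 1.39], [0.25, 2.4], [-1.5, 4.64], [0.08, 2.09], [-2.65, 2.65]. Speed limits (rad/s): [2.22, 2.22, 2.79, 2.79, 3.14, 3.14, 3.14].

## Interface

Orientations are given as a rotation vector (axis times angle).
In Python, from workcell import robot, planner, imaging, current_t, current_joint_pos, current_qd, current_effort, current_tool_pos, current_eef_rot, current_wrist_force, current_wrist_torque, current_opening, current_finger_force gives the robot as it stands. The module is installed in compiled form; this text tells all that it offers. Calls block until the motion is done:
- robot.movep(position, orientation): joint-space move of the TCP to a pose.
- robot.servo_line(position, frame=None, rate=150, max_force=None): straight line of the TCP; frame=None keeps the orientation; rate is the mean speed in mm/s. With max_force (N) it stops when the force on the tool has changed by that much, and returns True; else False.
- robot.set_joints(angles): joint-space move.
- robot.gripper_to(opening, grasp_force=None): finger opening in mm; grasp_force is the grip in N (None keeps the last); returns when the fingers have stopped.
- robot.pause(seconds).
- planner.solve_ik(position, orientation): joint angles nearest the present ones, or None.
- imaging.capture(name): name is "side" or "top"; returns the picture (400x640x3 uint8, red, green, blue); there is no depth.
- imaging.camera_model(name): a dict with "vfov" (degrees; the focal length in pixels is half the picture's height over the tangent of half this angle, whatever the lens; pixels are square), "cx", "cy" (the principal point, pixels), "R" (3x3) and "t" (3): a world point X has camera coordinates R X + t. Camera axes: x right, y down, z forward; pixel columns grow to the right and rows downward; lengths in mm; the calibration is good to about 2 mm. A picture is of the moment at which its call begins. camera_model takes no time and is no camera call.
A pose or a line that the arm cannot do raises robot.MotionError and nothing moves.
- robot.sign_off(): hands the job in; it is judged then, once.
Readings, each from a call of its own:
- current_t(): time.
- current_joint_pos(): joint angles.
- current_qd(): joint speeds.
- current_effort(): joint torques, N m.
- current_tool_pos(): TCP position.
- current_eef_rot(): TCP orientation.
- current_wrist_force(): force on the tool from outside, world axes, zero at the start.
- current_wrist_torque(): the same for the moment, N m.
- current_opening(): finger opening in mm.
- current_finger_force(): force on a finger pad.
Only numpy, scipy, OpenCV 4.12 (cv2) and the standard library are available. Lean on these libraries where they do the work, as an engineer would, in place of code of your own. Each camera call takes 0.05 s, during which the arm holds its last target. There are 200 camera calls.

## Working session

There is one attempt and no reset: what is moved stays moved. The work goes in short steps, each a Python script; the robot and the scene stay as the last script left them, time stands still between calls to the robot, and variables do not carry over. Pictures are saved under pics/ and viewed, at most 11 in all, crops included, and the job is handed in when it is done.

```bash
ls; mkdir -p pics; python3 - <<'E'
from workcell import robot, imaging, current_t
import cv2
for n in("side","top"):
    im=imaging.capture(n); cv2.imwrite(f"pics/{n}0.png",im[:,:,::-1]); m=imaging.camera_model(n); print(n,m)
print(robot.finger_overhang,current_t())
E
```

```text
pics
side {'vfov': 42.08758883094201, 'cx': 319.6744877479609, 'cy': 202.55415217987706, 'R': array([[ 0.78197676, -0.62329746,  0.00355278],
       [-0.31723987, -0.40289639, -0.85850647],
       [ 0.53653631,  0.67020503, -0.51279042]]), 't': array([-503.53309632,  292.63727422, 1490.41855313])}
top {'vfov': 57.12544336832557, 'cx': 318.5415681569836, 'cy': 200.37182312199283, 'R': array([[-5.40378950e-03, -9.99985197e-01,  6.36645321e-04],
       [-9.81414465e-01,  5.18130612e-03, -1.91830140e-01],
       [ 1.91824002e-01, -1.66142263e-03, -9.81427935e-01]]), 't': array([ -68.54232096,  621.89850003, 1087.67149318])}
8.0 0.1
```

View pics/side0.png

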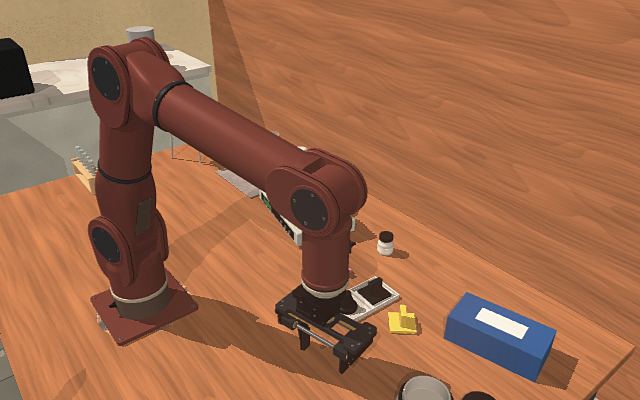

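View pics/top0.png

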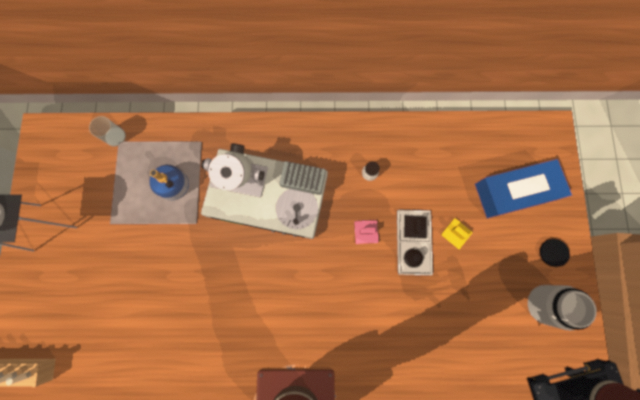

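```bash
python3 - <<'E'
from workcell import *
from workcell import robot, imaging, current_t,current_tool_pos
import cv2
robot.set_joints([2.2, 0.333, 0.04, 1.465, -0.013, 1.343, -0.059])
print(current_tool_pos(),current_t())
for n in("side","top"):
    im=imaging.capture(n)[:,:,::-1]; cv2.imwrite(f"pics/{n}1.png",im)
    c=im[100:340,190:510] if n=="top" else im[80:380,150:470]
    c=cv2.resize(c,None,fx=2.5 if n=="top" else 2,fy=2.5 if n=="top" else 2,interpolation=cv2.INTER_CUBIC)
    cv2.imwrite(f"pics/{n}1c.png",c)
E
```

```text
[-431.71039383 -486.27074631  230.84159532] 2.2583
```

View pics/side1c.png

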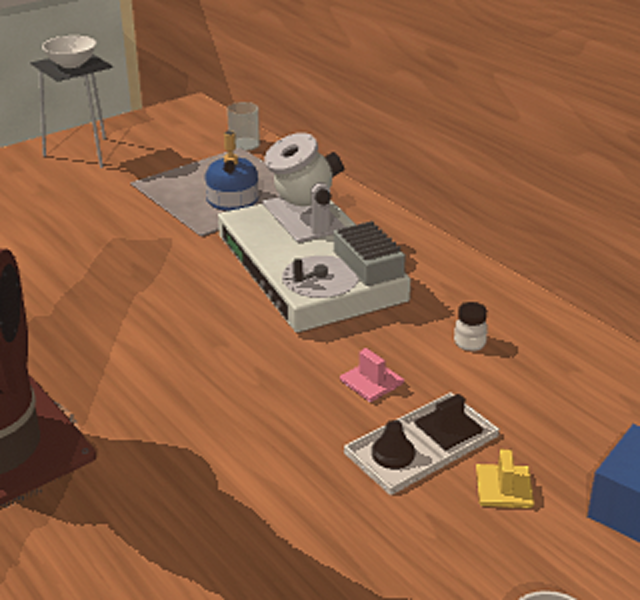

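View pics/top1c.png

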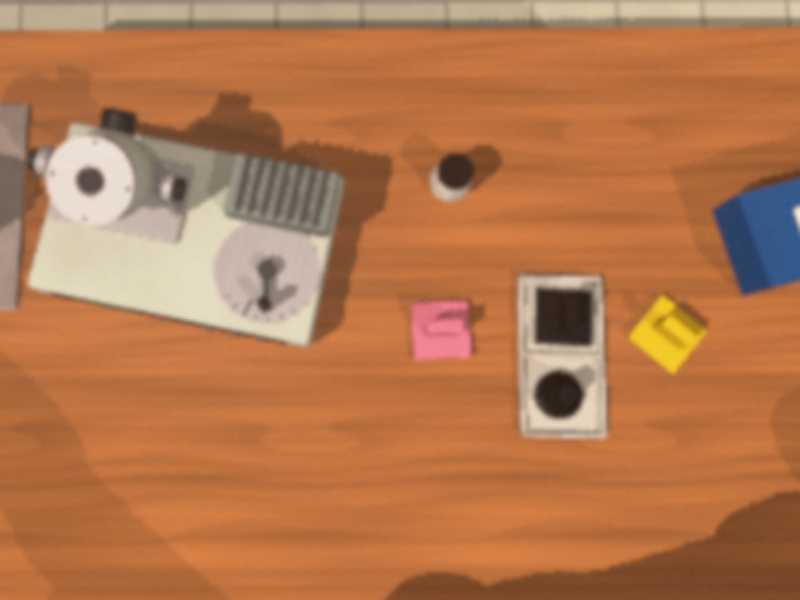

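```bash
python3 - <<'E'
import cv2,numpy as np
s=cv2.imread("pics/side1.png");t=cv2.imread("pics/top1.png")
def crop(im,u,v,w,h,f,g=1):
    c=im[v:v+h,u:u+w]; c=(255*(c/255.)**g).astype(np.uint8)
    c=cv2.resize(c,None,fx=f,fy=f,interpolation=cv2.INTER_CUBIC)
    for i in range(0,w,10): cv2.line(c,(i*f,0),(i*f,6 if (u+i)%50 else 14),(0,255,0),1)
    for i in range(0,h,10): cv2.line(c,(0,i*f),(6 if (v+i)%50 else 14,i*f),(0,255,0),1)
    return c
a=np.hstack([crop(s,320,270,80,60,5,.45),crop(t,390,205,80,60,5,.45)])
b=np.hstack([crop(s,260,140,80,60,5,.7),crop(s,280,200,80,60,5,.6)])
cv2.imwrite("pics/c1.png",np.vstack([a,b]))
b=np.hstack([crop(t,195,150,80,60,5,.8),crop(t,265,175,80,60,5,.7)])
cv2.imwrite("pics/c2.png",b)
E
```

```text
(no output)
```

View pics/c1.png

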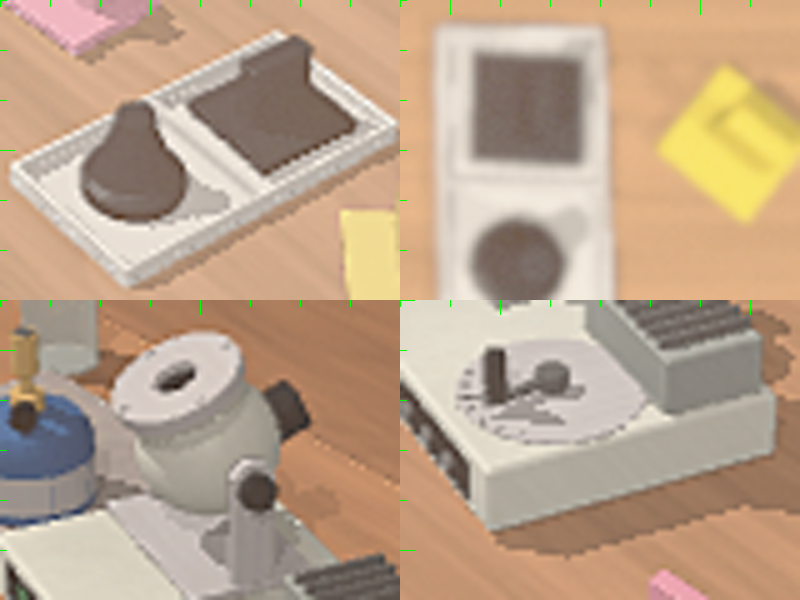

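View pics/c2.png

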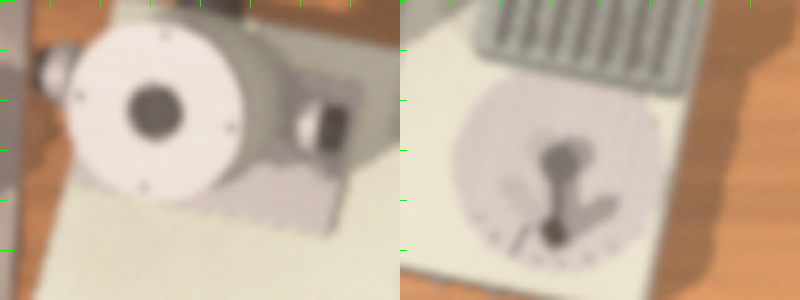

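```bash
cat >fit.py <<'E'
import numpy as np
from scipy.optimize import least_squares
from workcell import imaging
C={n:imaging.camera_model(n) for n in("side","top")}
def proj(n,X):
    m=C[n];f=200/np.tan(np.radians(m["vfov"]/2));p=np.atleast_2d(X)@m["R"].T+m["t"]
    return np.c_[m["cx"]+f*p[:,0]/p[:,2],m["cy"]+f*p[:,1]/p[:,2]]
def W(p,P):
    c,s=np.cos(p[2]),np.sin(p[2]);P=np.atleast_2d(P)
    return np.c_[p[0]+c*P[:,0]-s*P[:,1],p[1]+s*P[:,0]+c*P[:,1],P[:,2]]
sc=lambda c,o,f:np.array(o)+(np.array(c)+.5)/f-.5
B=lambda x,y:sc((x-400,y),(280,200),5)       # c1 bottom right (y already minus 300)
obs=[("side",(-110,-180,60),B(490,170)),("side",(-110,-180,0),B(490,228)),("side",(110,-180,60),B(773,93)),("side",(110,-180,0),B(773,150)),
("side",(-110,180,60),sc((219,213),(150,80),2)),
("top",(-110,-180,60),sc((307,344),(190,100),2.5)),("top",(-110,180,60),sc((30,286),(190,100),2.5)),
("top",(110,180,60),sc((70,124),(190,100),2.5))]
def head(p):
    s=p[3];return np.array([30-64*np.sin(s),90,145+64*np.cos(s)])
def knob(p):
    a=p[4]-.785;return np.array([-30-46*np.cos(a),-110+46*np.sin(a),108])
def res(p,full=False):
    o=obs+[("top",head(p),sc((155,111.5),(195,150),5)),("side",head(p),sc((177.5,78.5),(260,140),5)),
     ("top",knob(p),sc((155,236),(265,175),5)),("side",knob(p),B(495,51))]
    r=np.array([proj(n,W(p,X))[0]-z for n,X,z in o])
    return r if full else r.ravel()
if __name__=="__main__":
    r=least_squares(res,[600,100,-.2,.5,.8],loss="soft_l1");print(r.x);print(res(r.x,1).round(2))
    print("port",W(r.x,head(r.x)),"knob",W(r.x,knob(r.x)),"pivot",W(r.x,(-30,-110,62)))
    print("slope deg",np.degrees(r.x[3]))
    # tile top face corners z=16 square 72, yaw
    T=lambda x,y:sc((x-400,y),(390,205),5);S=lambda x,y:sc((x,y),(320,270),5)
    to=[("top",(36,36,16),T(475,55)),("top",(36,-36,16),T(583,55)),("top",(-36,-36,16),T(583,162)),("top",(-36,36,16),T(471,160)),
    ("side",(-36,36,16),S(188,100)),("side",(-36,-36,16),S(265,173)),("side",(36,-36,16),S(357,125))]
    g=lambda p:np.array([proj(n,W(p,X))[0]-z for n,X,z in to])
    r=least_squares(lambda p:g(p).ravel(),[600,-240,0],loss="soft_l1");print("tile",r.x);print(g(r.x).round(2))
    print("rib top corners crop",((proj("side",W(r.x,[(22,8,58),(22,-8,58),(-22,8,58),(-22,-8,58)]))-[320,270])*5).round())
    co=[("top",(102,53,14),T(436,27)),("top",(102,-53,14),T(605,27)),("top",(-102,53,14),sc((520,437),(190,100),2.5)),("top",(-102,-53,14),sc((606,437),(190,100),2.5)),
    ("side",(-102,-53,14),S(128,272)),("side",(-102,53,14),S(13,167)),("side",(102,53,14),S(277,33)),("side",(102,-53,14),S(400,122))]
    g=lambda p:np.array([proj(n,W(p,X))[0]-z for n,X,z in co])
    r=least_squares(lambda p:g(p).ravel(),[560,-240,0],loss="soft_l1");print("case",r.x);print(g(r.x).round(2))
E
python3 fit.py
```

```text
[ 6.50165295e+02  9.84590547e+01 -2.08208764e-01 -3.10420119e+01
  5.80294297e-01]
[[-0.61  0.54]
 [-0.27  3.9 ]
 [ 1.34 -0.17]
 [ 0.67  2.97]
 [-1.66 -0.21]
 [ 0.72  0.33]
 [-2.11  0.12]
 [-0.16 -1.36]
 [-0.06 -0.12]
 [-0.47 -0.46]
 [-0.25 -1.38]
 [ 0.13  0.54]]
port [[675.24915084 185.14623395 204.57789514]] knob [[552.07564956  -2.8028765  108.        ]] pivot [[598.07536732  -2.96401695  62.        ]]
slope deg -1778.5762692718167
tile [ 543.47740902 -381.48289436   94.18560024]
[[-0.39 -0.9 ]
 [ 0.38  0.36]
 [ 0.37  1.31]
 [ 0.14  0.42]
 [-0.33  0.01]
 [ 0.09 -0.9 ]
 [ 0.74 -0.9 ]]
rib top corners crop [[295.  31.]
 [313.  45.]
 [237.  59.]
 [255.  74.]]
case [ 4.95127155e+02 -3.77108315e+02 -2.85714915e-02]
[[ 0.6  -0.35]
 [-0.43  0.4 ]
 [ 0.87 -0.6 ]
 [ 0.36  0.2 ]
 [-0.02 -0.09]
 [-0.64 -0.39]
 [-0.09 -0.69]
 [-0.15  0.02]]
```

```bash
cat >ring.py <<'E'
from fit import *
import cv2
from scipy.ndimage import map_coordinates
del obs[3],obs[1]
def circ(p,r,th):
    s=p[3];ex=np.array([np.cos(s),0,np.sin(s)])
    return W(p,head(p)+r*(np.cos(th)[:,None]*ex+np.sin(th)[:,None]*np.array([0,1,0])))
th=np.linspace(0,2*np.pi,73)[:-1]
G={n:cv2.cvtColor(cv2.imread(f"pics/{n}1.png"),cv2.COLOR_BGR2GRAY).astype(float) for n in C}
def edges(p,r,sign,span):
    out=[]
    for n in C:
        c=proj(n,circ(p,r,th));o=proj(n,circ(p,r+1,th));d=(o-c);d/=np.linalg.norm(d,axis=1)[:,None]
        k=np.arange(-span,span+.01,.25)
        q=c[:,None]+d[:,None]*k[None,:,None]
        I=map_coordinates(G[n],[q[...,1],q[...,0]],order=1)
        g=sign*(I[:,:-4]-I[:,4:]);j=g.argmax(1);w=g.max(1)
        ok=w>18
        out.append((n,ok,c+d*(k[j]+.5)[:,None]))
    return out
p=least_squares(res,[650,98,-.2,.42,.6],loss="soft_l1").x;print(p,res(p,1).round(1).tolist())
for it in range(6):
    sp=4 if it<2 else 2.5
    E=[(50,edges(p,50,1,sp)),(15.5,edges(p,15.5,-1,2))]
    def tot(p):
        R=[res(p)]
        for r,e in E:
            for n,ok,z in e:
                c=proj(n,circ(p,r,th));o=proj(n,circ(p,r+1,th));d=o-c;d/=np.linalg.norm(d,axis=1)[:,None]
                R.append(.4*((c-z)*d).sum(1)[ok])
        return np.concatenate(R)
    p=least_squares(tot,p,loss="soft_l1",f_scale=.5).x
    print(p.round(4),np.degrees(p[3]).round(2))
for r,e in E:
    for n,ok,z in e:
        c=proj(n,circ(p,r,th));print(r,n,ok.sum(),np.abs(np.linalg.norm(c-z,axis=1)[ok]).mean().round(2))
print(res(p,1).round(1).tolist())
print("port",W(p,head(p)),"knob",W(p,knob(p)),"pivot",W(p,(-30,-110,62)))
np.save("meter.npy",p)
E
python3 ring.py
```

```text
[ 6.49759119e+02  9.76129829e+01 -2.09493623e-01  3.72441329e-01
  5.92748339e-01] [[-0.6, 0.7], [1.4, 0.0], [-1.6, -0.1], [0.9, 0.5], [-1.9, 0.2], [0.2, -1.3], [0.3, -0.1], [-0.4, -0.4], [-0.2, -1.2], [0.0, 0.6]]
[ 6.50370e+02  9.82871e+01 -2.10400e-01  3.86700e-01  5.77700e-01] 22.16
[ 6.503282e+02  9.824660e+01 -2.101000e-01  3.860000e-01  5.793000e-01] 22.12
[ 6.50314e+02  9.82947e+01 -2.10100e-01  3.86800e-01  5.78100e-01] 22.16
[ 6.503846e+02  9.826980e+01 -2.102000e-01  3.884000e-01  5.787000e-01] 22.25
[ 6.503652e+02  9.827480e+01 -2.102000e-01  3.881000e-01  5.786000e-01] 22.24
[ 6.503767e+02  9.827620e+01 -2.103000e-01  3.884000e-01  5.785000e-01] 22.25
50 side 72 0.23
50 top 51 0.29
15.5 side 72 0.36
15.5 top 72 0.15
[[-0.7, 0.5], [1.4, -0.1], [-1.5, -0.3], [0.7, 0.4], [-2.1, -0.1], [-0.0, -1.5], [-0.0, 0.1], [-0.6, -0.3], [-0.2, -1.4], [0.1, 0.5]]
port [[674.79551943 185.09159167 204.23257884]] knob [[552.07942133  -2.86876953 108.        ]] pivot [[598.07910278  -3.03996107  62.        ]]
```

```bash
cat >h.py <<'E'
import numpy as np,cv2
from scipy.spatial.transform import Rotation as Ro
from workcell import robot, planner, imaging, current_t, current_joint_pos, current_tool_pos, current_eef_rot, current_wrist_force, current_wrist_torque, current_opening, current_finger_force
from fit import W,head,proj
p=np.load("meter.npy");yaw=p[2]
piv=W(p,(-30,-110,62))[0];port=W(p,head(p))[0]
def frame(z,y):
    z=np.array(z)/np.linalg.norm(z);y=np.array(y,float);y-=z*(y@z);y/=np.linalg.norm(y)
    return Ro.from_matrix(np.c_[np.cross(y,z),y,z]).as_rotvec()
my=np.array([-np.sin(yaw),np.cos(yaw),0])
def knob(v,dz=0):
    a=v-.785;q=W(p,(-30-46*np.cos(a),-110+46*np.sin(a),87))[0];q[2]+=dz;return q
s=p[3];pn=W([0,0,yaw],(-np.sin(s),0,np.cos(s)))[0]
tile=np.array([543.5,-381.5,4.]);ty=np.array([np.sin(.062),np.cos(.062),0])
def show():print("t",current_t(),"tcp",np.round(current_tool_pos(),1),"F",np.round(current_wrist_force(),1),"open",np.round(current_opening(),1),"ff",np.round(current_finger_force(),1))
E
python3 - <<'E'
from h import *
print(current_eef_rot(),Ro.from_rotvec(current_eef_rot()).as_matrix().round(2).tolist())
for nm,P,z,y in[("knob",knob(.58,60),(0,0,-1),my),("knob2",knob(1.05),(0,0,-1),my),("tile",tile+[0,0,26],(0,0,-1),ty),("tileup",tile+[0,0,180],(0,0,-1),ty),("press",port+26*pn,-pn,my),("above",port+80*pn,-pn,my)]:
    for sg in(1,-1):
        q=planner.solve_ik(P,frame(z,sg*y));print(nm,sg,P.round(),None if q is None else np.round(q,2))
E
```

```text
[ 2.93566554e+00 -1.11636364e+00 -4.44983541e-04] [[0.75, -0.66, -0.0], [-0.66, -0.75, -0.0], [0.0, 0.0, -1.0]]
knob 1 [552.  -3. 147.] [ 0.83  0.39 -1.09  1.77  0.37  1.21  0.99]
knob -1 [552.  -3. 147.] [ 0.8   0.37 -1.05  1.77  0.35  1.2  -2.13]
knob2 1 [557.  18.  87.] [ 0.77  0.5  -1.09  1.82  0.49  1.13  0.87]
knob2 -1 [557.  18.  87.] [ 0.35  0.32 -0.53  1.83  0.19  1.04 -2.04]
tile 1 [ 544. -382.   30.] [ 1.29  0.82 -1.1   1.59  0.77  1.22  1.55]
tile -1 [ 544. -382.   30.] [ 1.13  0.67 -0.81  1.59  0.53  1.11 -1.45]
tileup 1 [ 544. -382.  184.] [ 1.28  0.63 -1.1   1.45  0.56  1.41  1.68]
tileup -1 [ 544. -382.  184.] [ 1.22  0.57 -0.98  1.45  0.48  1.37 -1.41]
press 1 [665. 187. 228.] [ 0.42  0.38 -1.09  1.66  0.7   1.11  0.5 ]
press -1 [665. 187. 228.] [-0.17  0.22 -0.34  1.68  0.39  0.98 -2.44]
above 1 [645. 191. 278.] [ 0.43  0.29 -1.1   1.63  0.6   1.16  0.57]
above -1 [645. 191. 278.] [-0.18  0.15 -0.34  1.65  0.35  1.07 -2.42]
```

```bash
python3 - <<'E'
from h import *
robot.set_joints([.2,.25,.04,1.465,0,1.343,.2]);show()
R=frame((0,0,-1),my)
q=planner.solve_ik(knob(.58,70),R);print(np.round(q,2))
robot.movep(knob(.5785,70),R);robot.gripper_to(50)
print("hit",robot.servo_line(knob(.5785),rate=80,max_force=8))
robot.gripper_to(5,grasp_force=5);show()
cv2.imwrite("pics/side2.png",imaging.capture("side")[:,:,::-1])
E
```

```text
t 6.15 tcp [ 619.4 -197.1  284.6] F [-0.8 -0.8  0.2] open 87.2 ff 0.0
[ 0.12  0.2  -0.22  1.79  0.05  1.16  1.24]
hit False
t 9.7417 tcp [552.1  -2.7  87. ] F [0.5 0.7 0.6] open 15.5 ff 5.0
```

```bash
python3 - <<'E'
from h import *
for v in np.linspace(.5785,1.047,5)[1:]:
    robot.servo_line(knob(v),rate=40)
show()
robot.gripper_to(40);robot.pause(.2);show()
robot.servo_line(knob(1.047,90),rate=200)
robot.movep(tile+[0,0,170],frame((0,0,-1),ty));show()
t=imaging.capture("top")[:,:,::-1];sd=imaging.capture("side")[:,:,::-1]
cv2.imwrite("pics/top3.png",t);cv2.imwrite("pics/side3.png",sd)
f=lambda im,u,v:cv2.resize((255*(im[v:v+50,u:u+60]/255.)**.7).astype(np.uint8),None,fx=6.5,fy=6.5,interpolation=cv2.INTER_CUBIC)
a=f(t,270,190);b=f(sd,285,195)
for n,im,o in(("top",a,(270,190)),("side",b,(285,195))):
    for X in (knob(1.047,21),piv):
        c=((proj(n,X)[0]-o+.5)*6.5).astype(int);cv2.circle(im,tuple(int(i) for i in c),3,(0,0,255),1)
cv2.imwrite("pics/l3.png",np.hstack([a,b]))
E
```

```text
t 10.925 tcp [557.4  18.5  86.9] F [-0.9  0.6 -3.6] open 15.4 ff 5.0
t 11.8583 tcp [557.1  17.9  87. ] F [-0.1  0.5  0.8] open 39.9 ff 0.0
t 13.9417 tcp [ 544.4 -379.7  173.8] F [-0.7  0.1  0.7] open 40.0 ff 0.0
```

View pics/l3.png

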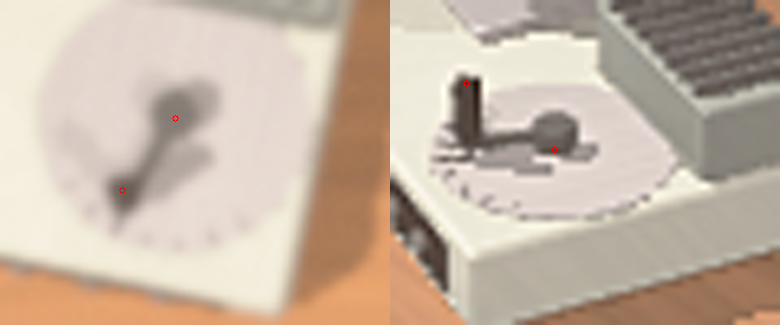

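```bash
python3 - <<'E'
from h import *
from fit import C
def back(n,uv,z):
    m=C[n];f=200/np.tan(np.radians(m["vfov"]/2));d=m["R"].T@[(uv[0]-m["cx"])/f,(uv[1]-m["cy"])/f,1];o=-m["R"].T@m["t"]
    return o+d*(z-o[2])/d[2]
def val(X):
    d=(X-piv)[:2];c,s=np.cos(-yaw),np.sin(-yaw);mx,myy=c*d[0]-s*d[1],s*d[0]+c*d[1]
    return np.arctan2(myy,-mx)+.785,np.hypot(mx,myy)
c2=lambda x,y:(265+(x-400+.5)/5-.5,175+(y+.5)/5-.5)
for pt in((511,254),(528,224),(519.5,239)):print("mark",val(back("top",c2(*pt),61)))
l=lambda x,y:(270+(x+.5)/6.5-.5,190+(y+.5)/6.5-.5)
print("dialc",back("top",c2(560,170),61),piv)
for pt in((122,186),(122,192)):print("knob",val(back("top",l(*pt),108)))
L=lambda x,y:(285+(x-390+.5)/6.5-.5,195+(y+.5)/6.5-.5)
print("knob side",val(back("side",L(467,80),108)))
E
```

```text
mark (np.float64(1.0674462943932417), np.float64(62.155254620149265))
mark (np.float64(1.0605996890211897), np.float64(40.90254477861921))
mark (np.float64(1.0647341307549871), np.float64(51.545405101827825))
dialc [595.67159604  -3.51535292  61.        ] [598.07910278  -3.03996107  62.        ]
knob (np.float64(1.0669314795765885), np.float64(44.51733752368326))
knob (np.float64(1.0386127205082643), np.float64(46.95518202782991))
knob side (np.float64(1.1048516526638847), np.float64(45.08835744291792))
```

```bash
python3 - <<'E'
from h import *
robot.gripper_to(60)
R=frame((0,0,-1),ty)
print("hit",robot.servo_line(tile+[0,0,27],frame=R,rate=110,max_force=8))
robot.gripper_to(5,grasp_force=35);show()
print(robot.servo_line(tile+[0,0,60],rate=60));show()
robot.servo_line(tile+[0,0,240],rate=200);robot.pause(.3);show()
sd=imaging.capture("side")[:,:,::-1];cv2.imwrite("pics/side4.png",sd)
u,v=proj("side",tile+[0,0,230])[0].astype(int);print(u,v)
cv2.imwrite("pics/s4.png",cv2.resize(sd[max(0,v-60):v+90,u-80:u+80],None,fx=4,fy=4,interpolation=cv2.INTER_CUBIC))
E
```

```text
hit False
t 16.975 tcp [ 543.5 -381.5   31. ] F [0.5 0.5 0.4] open 16.0 ff 35.0
False
t 17.675 tcp [ 543.4 -381.4   63.9] F [-0.6  1.2 -2.9] open 15.7 ff 35.0
t 19.025 tcp [ 543.3 -381.4  243.2] F [ 0.1 -0.6 -1. ] open 15.6 ff 35.0
378 229
```

View pics/s4.png

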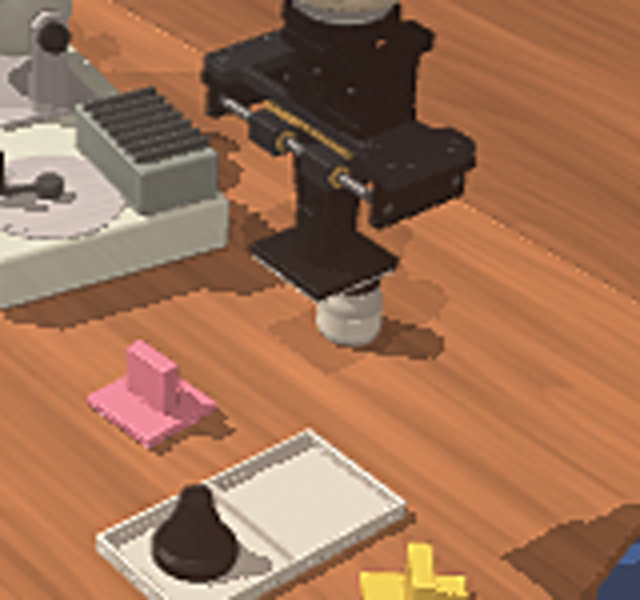

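```bash
python3 - <<'E'
from h import *
R=frame(-pn,my)
robot.servo_line(tile+[0,0,276],rate=150)
robot.movep(port+(27+90)*pn,R);robot.pause(.3);show()
robot.servo_line(port+(27+15)*pn,rate=80);robot.pause(.4);show()
f0=np.array(current_wrist_force())
print("hit",robot.servo_line(port+(27-8)*pn,rate=8,max_force=8));robot.pause(.4);show()
d=np.array(current_wrist_force())-f0
print("dF along n",d@pn,d.round(1),"torque",np.round(current_wrist_torque(),2),"dist",(np.array(current_tool_pos())-port)@pn, "lat",np.round(np.array(current_tool_pos())-port-((np.array(current_tool_pos())-port)@pn)*pn,1))
sd=imaging.capture("side")[:,:,::-1];t=imaging.capture("top")[:,:,::-1];cv2.imwrite("pics/side5.png",sd);cv2.imwrite("pics/top5.png",t)
f=lambda im,n:(lambda c:cv2.resize(im[c[1]-50:c[1]+50,c[0]-40:c[0]+40],None,fx=5,fy=5,interpolation=cv2.INTER_CUBIC))(proj(n,port)[0].astype(int))
cv2.imwrite("pics/p5.png",np.hstack([f(sd,"side"),f(t,"top")]))
E
```

```text
t 21.8583 tcp [631.6 193.9 312.5] F [-0.1  0.2 -2.2] open 16.0 ff 35.0
t 23.35 tcp [659.3 188.4 243.3] F [-0.4 -0.3 -1.3] open 16.0 ff 35.0
hit True
t 25.7667 tcp [665.7 187.1 226.7] F [-3.8 -1.   5.9] open 16.1 ff 35.0
dF along n 7.819770527684912 [-3.4 -0.7  7.2] torque [ 0.02  0.2  -0.1 ] dist 24.345929856537047 lat [-0.1  0.1 -0. ]
```

View pics/p5.png

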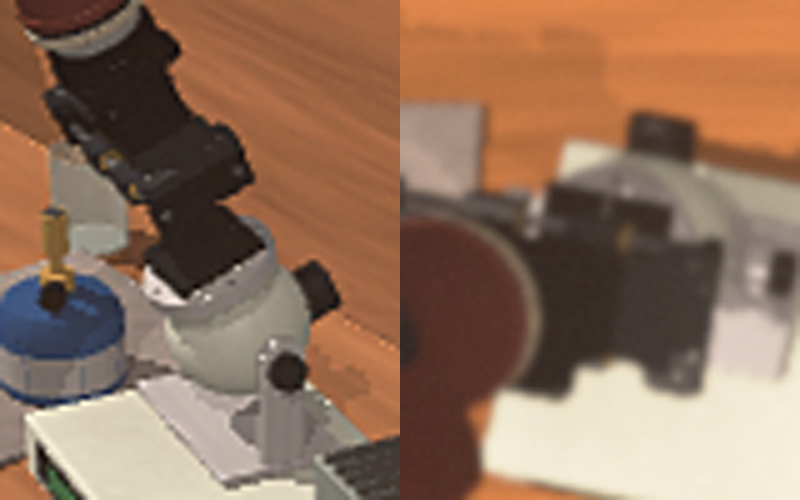

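```bash
python3 - <<'E'
from h import *
T=Ro.from_rotvec(current_eef_rot()).as_matrix();tp=np.array(current_tool_pos());o=proj("side",port)[0].astype(int)-[40,50]
for nm,h in(("holder top",27-12),("face",27)):
    print(nm,[((proj("side",tp+T@[a,b,h])[0]-o+.5)*5).round().tolist() for a,b in((36,36),(36,-36),(-36,-36),(-36,36))])
ex=np.cross(my,pn);c=port-2.6*pn
print("ring",[((proj("side",c+50*(np.cos(k)*ex+np.sin(k)*my))[0]-o+.5)*5).round().tolist() for k in np.arange(8)*np.pi/4])
sd=cv2.imread("pics/side5.png")[o[1]+30:o[1]+75,o[0]+20:o[0]+65]
cv2.imwrite("pics/z5.png",cv2.resize((255*(sd/255.)**.5).astype(np.uint8),None,fx=13,fy=13,interpolation=cv2.INTER_CUBIC))
E
```

```text
holder top [[139.0, 254.0], [178.0, 294.0], [263.0, 241.0], [221.0, 203.0]]
face [[145.0, 267.0], [185.0, 306.0], [269.0, 254.0], [227.0, 216.0]]
ring [[264.0, 224.0], [227.0, 216.0], [179.0, 234.0], [146.0, 266.0], [148.0, 296.0], [185.0, 306.0], [236.0, 288.0], [268.0, 254.0]]
```

View pics/z5.png

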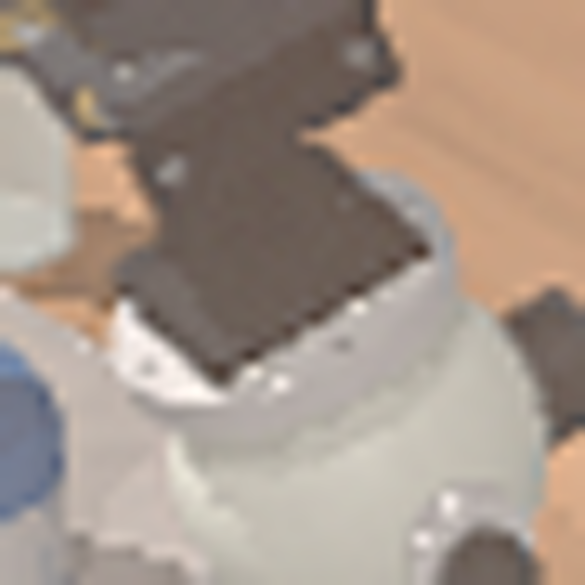

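```bash
cat >>h.py <<'E'
ex=np.cross(my,pn)
def pose(dist,a=0,b=0):
    """tile face centre kept on the port axis; tilt a about my, b about ex (rad)"""
    r=Ro.from_rotvec(a*my+b*ex);n=r.apply(pn);return port+(dist-27)*pn+27*n,(r*Ro.from_rotvec(frame(-pn,my))).as_rotvec()
def read(k=6):
    F=[];M=[]
    for _ in range(k):
        robot.pause(.05);F.append(current_wrist_force());M.append(current_wrist_torque())
    return np.mean(F,0),np.mean(M,0)
E
python3 - <<'E'
from h import *
robot.servo_line(*pose(32)[:1],rate=20)
for a,b in((0,0),(-.035,0),(.035,0),(0,-.035),(0,.035)):
    P,R=pose(31,a,b);robot.servo_line(P,frame=R,rate=15);robot.pause(.2);F0,M0=read()
    P,R=pose(24.6,a,b);robot.servo_line(P,frame=R,rate=12);robot.pause(.2);F1,M1=read()
    f=F1-F0;m=M1-M0;print(a,b,"F",(f@pn).round(1),(f@ex).round(1),(f@my).round(1),"M my,ex,n",(m@my).round(3),(m@ex).round(3),(m@pn).round(3))
    robot.servo_line(pose(31,a,b)[0],rate=30)
show()
E
```

```text
0 0 F 6.2 -1.5 -1.6 M my,ex,n 0.31 -0.325 -0.029
-0.035 0 F 6.8 0.2 -1.4 M my,ex,n 0.118 -0.263 0.039
0.035 0 F 7.8 -2.3 -2.0 M my,ex,n 0.403 -0.438 -0.021
0 -0.035 F 7.9 -2.0 -2.4 M my,ex,n 0.361 -0.411 0.02
0 0.035 F 8.3 -1.6 -0.8 M my,ex,n 0.244 -0.323 -0.053
t 38.0083 tcp [663.1 186.3 232.6] F [ 0.  -0.1 -2.2] open 15.8 ff 35.0
```

```bash
python3 - <<'E'
from h import *
P,R=pose(31);robot.servo_line(P,frame=R,rate=20);robot.pause(.2);F0,M0=read()
print(robot.servo_line(pose(20)[0],rate=10,max_force=12.5));robot.pause(.5);F1,M1=read()
f=F1-F0;m=M1-M0;L=.2
tp=np.array(current_tool_pos());T=Ro.from_rotvec(current_eef_rot()).as_matrix()
print("F",f@pn,f@ex,f@my,"Mc",m@my+L*(f@ex),m@ex-L*(f@my),"dist",(tp-port)@pn,"tilt",np.arccos(min(1,-T[:,2]@pn)));show()
cv2.imwrite("pics/side6.png",imaging.capture("side")[:,:,::-1]);cv2.imwrite("pics/top6.png",imaging.capture("top")[:,:,::-1])
o=proj("side",port)[0].astype(int)-[20,20]
sd=cv2.imread("pics/side6.png")[o[1]:o[1]+45,o[0]:o[0]+45]
cv2.imwrite("pics/z6.png",cv2.resize((255*(sd/255.)**.5).astype(np.uint8),None,fx=13,fy=13,interpolation=cv2.INTER_CUBIC))
E
```

```text
True
F 10.615889636165454 -1.6606354988767682 -2.4403148763864704 Mc -0.3191939310434864 -0.019673447348445505 dist 23.100305151825705 tilt 0.0008238995566007604
t 40.4167 tcp [666.1 187.  225.6] F [-5.5 -0.7  6.3] open 15.5 ff 35.0
```

View pics/z6.png

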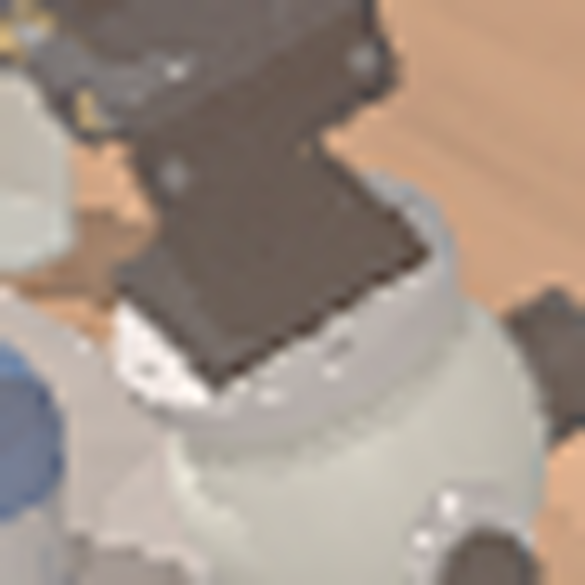

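```bash
cat >>h.py <<'E'
def rd(k=40):
    A=[]
    for _ in range(k):
        robot.pause(.02);A.append(np.r_[current_wrist_force(),current_wrist_torque()])
    A=np.array(A);return A.mean(0),A.std(0)
def mc(A,B,L=.2):
    f=A[:3]-B[:3];m=A[3:]-B[3:];return "F n,ex,my",np.round([f@pn,f@ex,f@my],2),"M my,ex",np.round([m@my,m@ex],3),"Mc",np.round([m@my+L*(f@ex),m@ex-L*(f@my)],3)
E
python3 - <<'E'
from h import *
d=(np.array(current_tool_pos())-port)@pn
A,s=rd();print("std",s.round(2))
robot.servo_line(pose(30)[0],rate=25);robot.pause(.2);B,s=rd();print("std",s.round(2))
print(mc(A,B))
print("base",B.round(2))
robot.servo_line(pose(24)[0],rate=12);robot.pause(.2);C_,s=rd()
print("light",mc(C_,B))
robot.servo_line(pose(d)[0],rate=10);robot.pause(.2);D,s=rd();print("full",mc(D,B));show()
E
```

```text
std [0.47 0.46 0.47 0.03 0.03 0.03]
std [0.46 0.47 0.51 0.03 0.03 0.03]
('F n,ex,my', array([10.62, -1.5 , -2.45]), 'M my,ex', array([ 0.024, -0.496]), 'Mc', array([-0.277, -0.006]))
base [ 0.12  0.2  -1.52  0.2   0.43 -0.  ]
light ('F n,ex,my', array([ 7.09, -2.38, -1.88]), 'M my,ex', array([ 0.328, -0.357]), 'Mc', array([-0.148,  0.019]))
full ('F n,ex,my', array([ 8.81, -2.95, -2.51]), 'M my,ex', array([ 0.452, -0.481]), 'Mc', array([-0.137,  0.021]))
t 45.1667 tcp [666.1 187.1 226.3] F [-6.8 -1.3  5.6] open 15.5 ff 35.0
```

```bash
python3 - <<'E'
from h import *
print(robot.sign_off());show()
E
```

```text
the job is handed in; nothing more can be done
None
the job is handed in; nothing more can be done
```

I handed the job in at about 45 s of the 64 s allowed. The lever measured within about 0.02 rad of its long mark. The tile is gripped at 35 N and pressed on the port at about 9 N, centred to about 2 mm. Wrist moments indicate it is flush. The sign-off returned no verdict.

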